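# Spin-test two blower fans and scrap the one that binds

## Robot

A 6-joint arm with a two-finger parallel gripper is mounted at the origin on the work surface. World frame = base frame: x ahead of the robot, y to its left, z up, the work surface at z = 0. Lengths are in m, angles in degrees, forces in N, time in s.
With the tool pointing down it reaches from about 0.375 to 0.925 m from the base axis. Payload 5.7 kg.
Tool frame: the origin (TCP) lies at the very end of the fingers, on their centre line; the grasp point (between the pads) lies manip.pinch_z behind it (manip.pinch_z is the distance from the TCP to the grasp point, in m); z points along the fingers, y is the direction in which the jaws open and shut (so a half turn about z gives the same grasp; the last joint's range is limited). The gripper opens to 85 mm and grips with 20 to 120 N. Pads are 22 mm wide; open, the fingers measure 114 mm over their backs; the gripper's body (76 mm by 85 mm) begins 54 mm behind the grasp point. The pads swing forward as they close: fully open they stand 13 mm farther back than shut.
Start: joints at [65.598, 20.558, 86.54, -0, 72.909, -6.595], TCP at [0.183, 0.571, 0.231] pointing down, gripper open.
Joint ranges: [-170.27, 170.27], [-57.76, 135], [12.27, 136.19], [-55.21, 235.2], [11.17, 155.16], [-170.74, 170.74]. Speed limits (degrees/s): [136.94, 136.94, 180, 180, 180, 180].

## Interface

Orientations are given as a 3x3 rotation matrix whose columns are the frame's x, y, z axes.
In Python, from rig import manip, capture, workorder, spot_in gives the robot as it stands. The module is installed in compiled form; this text tells all that it offers.
- The arm moves only by the tool play_rows, never from a script. Its argument "deltas" is a list that holds one entry, the list of rows, each a list of 7 numbers: the shift along the world's x, y, z in m, then the turn, a rotation vector about the world's x, y, z in degrees, then the closure in counts, from 0 (fully open) to 255 (shut). In form: [[[dx, dy, dz, wx, wy, wz, jaw], ...]]. A call has 1 to 20 rows; each row is the pose to reach, as a shift and turn from the pose commanded when the call began; what a row does not reach only later rows make up. A row lasts 1/10 s, in which the tool goes at most 50 mm and 8.59 degrees, less where a joint would pass 70% of its speed; a pose out of reach is approached as far as the arm can. A call with a gripper value outside its range is refused whole. The fingers move at their own pace and stop on an object; "newtons" is the grip in N (left out, the last holds). Time passes only in rows, so rows that repeat a pose let the fingers close. It gives the time, the measured TCP pose, the force and the opening at its end, in the units of the state.
- manip.get_state(): the state, without advancing time (a new reading comes with each control period).
- capture(name): name is "scene" or "top" or "wrist"; returns a dict with "frame" (480x640x3 uint8, blue, green, red), "z_map" (480x640 float32, m along the optical axis (not along the pixel's ray), 0 where there is no reading), "mtx" (3x3 intrinsics, pixels), "world_to_cam" (4x4, takes a point from world to camera coordinates). Camera axes: x right, y up, looking along -z (the intrinsics and any distortion apply to the point x, -y, -z); pixel columns grow to the right and rows downward; lengths in m; the calibration is good to about 2 mm. A picture is of the moment at which its call begins.
- workorder.close_job(): hands the job in, once; it reports no verdict.
Trained networks look in the newest picture that a camera, given by its name, has taken for a name from the list of things; names that differ only in an ending like _2 or _b are one class to them, and where a whole thing is asked for, a point or a joint stands for the part that bears it (a point fixed in the world has none). Each returns a list of dicts, best first, with "score" (0 to 1); they miss things now and then, are a little off and sometimes report something else, mostly with a low value. They report only what shows in the picture. A call takes as long as a camera call.
- spot_in(camera, target): "at" ([x, y, z] in m, in the coordinates of the camera as it stood for that picture, good to about 4 mm: the middle of the surface that is visible of it).
The state is a dict: "time_s": time; "joints": joint angles; "dq": joint speeds; "effort": joint torques, N m; "ee_pos": TCP position; "eef_rot": TCP orientation; "wrist_force": force on the tool from outside, world axes, zero at the start; "wrist_torque": the same for the moment, N m; "opening": finger opening in m.
Only numpy, scipy, OpenCV 4.12 (cv2) and the standard library are available. Lean on these libraries where they do the work, as an engineer would, in place of code of your own. Each camera call takes 0.05 s, during which the arm holds its last target.

## Task

Two fan motors stripped from cars stand on the bench: push a blade of each one's wheel round by about an eighth of a turn or more and let go, to see whether it runs on freely. Take the one whose wheel binds (stops the moment you let go) and stand it upright in the grey scrap bin; leave the good one standing where it is.

Things in the scene. Friction and masses are not known exactly. Their poses are not given: they have to be found in the camera images.
- fan_1_grip (a point): Fan motor 1: point on its axle, half-way up the round nose to lift it by (28 mm wide, 62 to 94 mm up; it turns with the wheel), 80 mm above the foot's underside. Steel motor standing on the bench (foot 72 mm wide, can 54 mm wide, 34 mm high, small white socket), black three-bladed fan wheel on top; top at 98 mm; 0.6 kg. z up along the axle; x, y fixed to the motor, not the wheel.
- wheel_1 (a joint): Wheel angle on motor 1, rad, + = counter-clockwise from above, no limit. At 0 the blade with a small steel clip lies along motor x, the others at 120, 240 deg. Blades 16 to 58 mm from the axle, 37 to 60 mm above the foot's underside, 4 mm thick, leaning 32 deg; hub 32 mm wide. A good wheel runs on for seconds after a push; a binding one needs about 1 N at a blade and stops as the push ends.
- fan_2_grip (a point): Fan motor 2: point on its axle, half-way up the round nose to lift it by (28 mm wide, 62 to 94 mm up; it turns with the wheel), 80 mm above the foot's underside. Steel motor standing on the bench (foot 72 mm wide, can 54 mm wide, 34 mm high, small white socket), black three-bladed fan wheel on top; top at 98 mm; 0.6 kg. z up along the axle; x, y fixed to the motor, not the wheel.
- wheel_2 (a joint): Wheel angle on motor 2, rad, + = counter-clockwise from above, no limit. At 0 the blade with a small steel clip lies along motor x, the others at 120, 240 deg. Blades 16 to 58 mm from the axle, 37 to 60 mm above the foot's underside, 4 mm thick, leaning 32 deg; hub 32 mm wide. A good wheel runs on for seconds after a push; a binding one needs about 1 N at a blade and stops as the push ends.
- scrap_bin_in (a point): centre of the inner floor (5 mm above the bench) of the open grey scrap bin, fixed, outside 240 mm along its x, 260 mm along its y, walls 5 mm thick and 55 mm high; z up. Exactly one of the two fans belongs in it.

How it is judged:
By the outcome, as a careful person would: the job done as asked, in the order asked, and still so for the second after the job is handed in, with the robot touching nothing.
It also fails if it takes over 58 s, if anything falls off the work surface, if the arm or the gripper's body presses on something with over 40 N, if the wrist force passes 120 N, or if a joint passes its speed limit or range.

## Working session

There is one attempt and no reset: what is moved stays moved. The work goes in short steps, Python scripts to look and compute and a tool call to move; the robot and the scene stay as the last step left them, time stands still between calls to the robot, and variables do not carry over. Pictures are saved under pics/ and viewed, and the job is handed in when it is done.

Besides the shell and the picture viewer there is one more tool, called after "Request:" as name([rows], argument=value, ...), one row to a line, values as JSON. play_rows: Moves the arm, as the interface text tells. Its arguments: {"type":"object","properties":{"deltas":{"type":"array","items":{"type":"array","items":{"type":"array","items":{"type":"number"}}}},"newtons":{"type":"number"}},"required":["deltas"]}

```bash
mkdir -p pics; cat > h.py <<'E'
import numpy as np, cv2
from rig import manip, capture, workorder, spot_in
def w(c,p):
    return (np.linalg.inv(c["world_to_cam"])@np.r_[p,1])[:3]
def pix(c,u,v,z=None):
    z=c["z_map"][int(v),int(u)] if z is None else z
    K=c["mtx"];x=(u-K[0,2])/K[0,0]*z;y=(v-K[1,2])/K[1,1]*z
    return w(c,[x,-y,-z])
def proj(c,P):
    q=c["world_to_cam"]@np.r_[P,1];K=c["mtx"]
    return K[0,0]*q[0]/-q[2]+K[0,2],K[1,1]*-q[1]/-q[2]+K[1,2]
E
python3 - <<'E'
from h import *
print(manip.pinch_z, manip.get_state())
for n in ["scene","top"]:
    c=capture(n); cv2.imwrite(f"pics/{n}0.png",c["frame"])
    print(n,c["mtx"].tolist(),np.linalg.inv(c["world_to_cam"]).round(3).tolist())
    for t in ["fan_1_grip","wheel_1","scrap_bin_in"]:
        try: print(t,[(round(d["score"],2),w(c,d["at"]).round(4).tolist()) for d in spot_in(n,t)])
        except Exception as e: print(t,e)
E
```

```text
0.0187 {'time_s': 0.0, 'joints': array([ 6.55955608e+01,  2.05985740e+01,  8.66008862e+01, -2.56166470e-03,
        7.29087109e+01, -6.59570625e+00]), 'dq': array([ 0.01975139, -0.14238442, -0.13309584, -0.11046628,  0.02718384,
        0.0213088 ]), 'effort': array([ 1.44831876e-03, -5.27622521e+01, -2.78609508e+01, -1.45295394e-04,
        1.29772318e-02,  1.28953837e-05]), 'ee_pos': array([0.18324402, 0.5705949 , 0.23043434]), 'eef_rot': array([[-9.52086755e-01,  3.05827178e-01, -7.41132835e-04],
       [ 3.05828026e-01,  9.52085186e-01, -1.73691262e-03],
       [ 1.74426507e-04, -1.88035070e-03, -9.99998217e-01]]), 'wrist_force': array([-0.29307639, -0.57545231,  0.14774609]), 'wrist_torque': array([-0.04724914, -0.0323855 ,  0.0265546 ]), 'opening': 0.08523644095523888}
scene [[567.4305109920555, 0.0, 320.9698043266498], [0.0, 567.4305109920555, 247.52583293378197], [0.0, 0.0, 1.0]] [[0.012, -0.829, 0.559, 1.175], [1.0, 0.003, -0.018, -0.054], [0.013, 0.559, 0.829, 1.046], [0.0, 0.0, 0.0, 1.0]]
fan_1_grip [(0.64, [0.5243, -0.3276, 0.0431])]
wheel_1 [(0.82, [0.5145, -0.0974, 0.0631]), (0.56, [0.5251, -0.3333, 0.0607])]
scrap_bin_in [(0.62, [0.5237, 0.2702, 0.0047])]
top [[621.1174358654389, 0.0, 319.26574841555043], [0.0, 621.1174358654389, 233.96234619812714], [0.0, 0.0, 1.0]] [[-0.014, 0.997, -0.075, 0.437], [-1.0, -0.014, -0.001, -0.032], [-0.002, 0.075, 0.997, 1.21], [0.0, 0.0, 0.0, 1.0]]
fan_1_grip [(0.8, [0.5144, -0.3222, 0.05])]
wheel_1 [(0.86, [0.5126, -0.328, 0.0626]), (0.8, [0.4994, -0.0906, 0.062])]
scrap_bin_in [(0.57, [0.5351, 0.278, 0.0079])]
```

View pics/scene0.png

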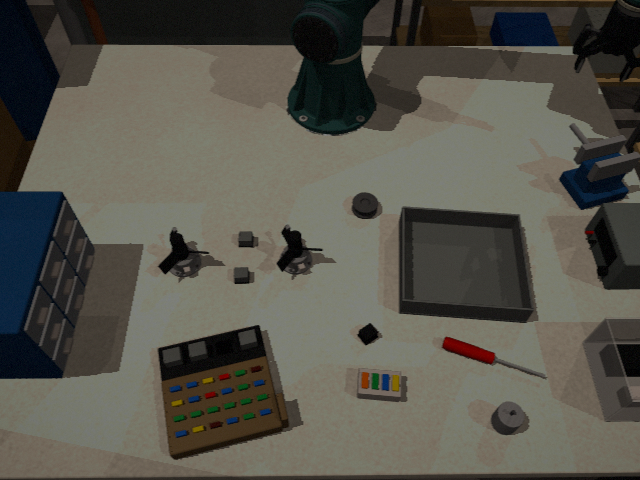

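View pics/top0.png

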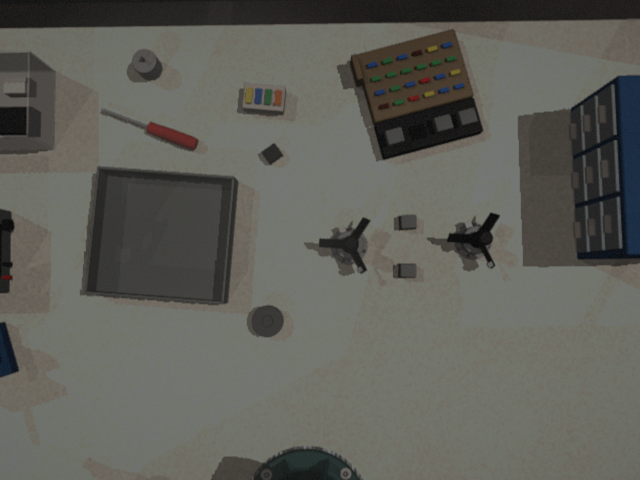

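The top view shows the fans at about (348,243) and (481,237) and the bin at about (163,236). Two small grey blocks lie between the fans. Next I'll measure the axles from depth.

```bash
python3 - <<'E'
from h import *
c=capture("top")
K=c["mtx"];z=c["z_map"];v,u=np.mgrid[:480,:640]
T=np.linalg.inv(c["world_to_cam"])
P=np.stack([(u-K[0,2])/K[0,0]*z,-(v-K[1,2])/K[1,1]*z,-z,np.ones_like(z)],-1)@T.T
np.save("P.npy",P)
for (a,b) in [(348,243),(481,237)]:
    s=P[b-50:b+50,a-55:a+55].reshape(-1,4)
    t=s[s[:,2]>.088]; print("nose",len(t),t.min(0).round(4),t.max(0).round(4),t.mean(0).round(4))
    t=s[(s[:,2]>.03)&(s[:,2]<.066)]; print("blades",t.min(0).round(3),t.max(0).round(3))
    t=s[(s[:,2]>.004)&(s[:,2]<.034)]; print("can",len(t),t.min(0).round(3),t.max(0).round(3))
    print("proj of nose centre")
s=P[150:320,70:250].reshape(-1,4)
t=s[(s[:,2]>.045)&(s[:,2]<.065)];print("bin",t.min(0).round(3),t.max(0).round(3))
r=cv2.minAreaRect(t[:,:2].astype(np.float32)*1000);print(r)
s=P[205:285,390:420].reshape(-1,4);t=s[s[:,2]>.006];print("blocks",t.min(0).round(3),t.max(0).round(3))
f=c["frame"][180:300,290:520];cv2.imwrite("pics/top_crop.png",cv2.resize(np.clip(f*2.5,0,255).astype(np.uint8),None,fx=3.4,fy=3.4,interpolation=cv2.INTER_CUBIC))
E
```

```text
nose 238 [ 0.4366 -0.1006  0.0881  1.    ] [ 0.5178 -0.0321  1.21    1.    ] [ 0.4881 -0.0744  0.3642  1.    ]
blades [ 0.451 -0.126  0.03   1.   ] [ 0.556 -0.03   0.065  1.   ]
can 1416 [ 0.412 -0.194  0.004  1.   ] [0.608 0.021 0.034 1.   ]
proj of nose centre
nose 239 [ 0.4366 -0.3424  0.0891  1.    ] [ 0.5233 -0.0321  1.21    1.    ] [ 0.497  -0.2746  0.2976  1.    ]
blades [ 0.457 -0.369  0.03   1.   ] [ 0.562 -0.272  0.066  1.   ]
can 1283 [ 0.421 -0.454  0.004  1.   ] [ 0.616 -0.236  0.034  1.   ]
proj of nose centre
bin [0.397 0.127 0.045 1.   ] [0.657 0.407 0.063 1.   ]
((528.0537109375, 267.01708984375), (262.1640625, 240.6247100830078), 84.97348022460938)
blocks [ 0.43  -0.221  0.006  1.   ] [ 0.579 -0.032  1.21   1.   ]
```

View pics/top_crop.png

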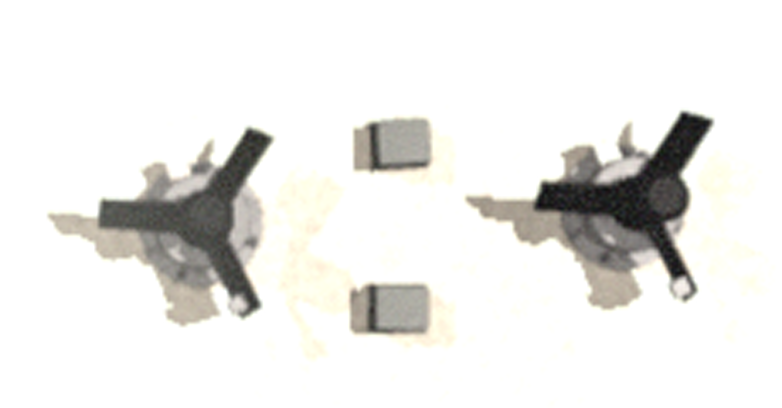

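```bash
cat > meas.py <<'E'
from h import *
def cloud(c):
    K=c["mtx"];z=c["z_map"];v,u=np.mgrid[:480,:640]
    P=np.stack([(u-K[0,2])/K[0,0]*z,-(v-K[1,2])/K[1,1]*z,-z,np.ones_like(z)],-1)@np.linalg.inv(c["world_to_cam"]).T
    P[z==0]=np.nan
    return P
def fans(P,cs,hm=.12):
    out=[]
    for cx,cy in cs:
        m=(np.hypot(P[...,0]-cx,P[...,1]-cy)<.08)&(P[...,2]<hm)
        s=P[m]
        t=s[(s[:,2]>.088)]
        ce=(t.max(0)+t.min(0))/2
        q=np.median(t[:,:2],0)
        b=s[(s[:,2]>.034)&(s[:,2]<.07)]; d=b[:,:2]-q; r=np.hypot(*d.T); k=(r>.03)&(r<.065)
        a=np.degrees(np.angle(np.exp(3j*np.arctan2(d[k,1],d[k,0])).mean()))/3
        out.append((q.round(4),ce[:2].round(4),t[:,2].max().round(4),len(t),"blade ang mod120",round(a,1), "zr",b[k][:,2].max().round(3)))
    return out
E
python3 - <<'E'
from meas import *
for n in ["top","scene"]:
    P=cloud(capture(n))
    for f in fans(P,[(.51,-.093),(.51,-.333)]): print(n,f)
    m=(P[...,0]>.42)&(P[...,0]<.6)&(P[...,1]>-.245)&(P[...,1]<-.16)&(P[...,2]>.008)
    lab=cv2.connectedComponentsWithStats(m.astype(np.uint8))
    for i in range(1,lab[0]):
        s=P[lab[1]==i]
        if len(s)>40: print("obj",len(s),s.min(0)[:3].round(3),s.max(0)[:3].round(3))
    m=(P[...,0]>.38)&(P[...,0]<.68)&(P[...,1]>.1)&(P[...,1]<.43)&(P[...,2]>.05)&(P[...,2]<.06)
    print(cv2.minAreaRect(P[m][:,:2].astype(np.float32)*1000))
E
```

```text
top (array([ 0.5046, -0.0878]), array([ 0.5042, -0.088 ]), np.float64(0.1035), 182, 'blade ang mod120', np.float64(-34.4), 'zr', np.float64(0.066))
top (array([ 0.5103, -0.3276]), array([ 0.5104, -0.3289]), np.float64(0.1058), 196, 'blade ang mod120', np.float64(-35.4), 'zr', np.float64(0.067))
obj 234 [ 0.534 -0.217  0.008] [ 0.562 -0.187  0.032]
obj 225 [ 0.443 -0.213  0.009] [ 0.468 -0.184  0.03 ]
((528.184814453125, 266.91851806640625), (262.2889709472656, 240.70213317871094), 84.84092712402344)
scene (array([ 0.5073, -0.0885]), array([ 0.5051, -0.0887]), np.float64(0.1015), 133, 'blade ang mod120', np.float64(-35.8), 'zr', np.float64(0.065))
scene (array([ 0.5131, -0.3288]), array([ 0.51  , -0.3299]), np.float64(0.1012), 143, 'blade ang mod120', np.float64(-37.6), 'zr', np.float64(0.066))
obj 188 [ 0.437 -0.215  0.008] [ 0.469 -0.185  0.03 ]
obj 208 [ 0.533 -0.218  0.008] [ 0.562 -0.188  0.028]
((526.0742797851562, 265.896240234375), (261.2518310546875, 245.18423461914062), 84.90739440917969)
```

Request:
play_rows([
  [[0.281,-0.619,-0.05,0,0,17.8,255],[0.281,-0.619,-0.05,0,0,17.8,255],[0.281,-0.619,-0.05,0,0,17.8,255],[0.281,-0.619,-0.05,0,0,17.8,255],[0.281,-0.619,-0.05,0,0,17.8,255],[0.281,-0.619,-0.05,0,0,17.8,255],[0.281,-0.619,-0.05,0,0,17.8,255],[0.281,-0.619,-0.05,0,0,17.8,255],[0.281,-0.619,-0.05,0,0,17.8,255],[0.281,-0.619,-0.05,0,0,17.8,255],[0.281,-0.619,-0.05,0,0,17.8,255],[0.281,-0.619,-0.05,0,0,17.8,255],[0.281,-0.619,-0.05,0,0,17.8,255],[0.281,-0.619,-0.05,0,0,17.8,255],[0.281,-0.619,-0.08,0,0,17.8,255],[0.281,-0.619,-0.1,0,0,17.8,255]],
], newtons=40)

```text
time_s: 2.15
ee_pos: [0.4652, -0.0493, 0.1305]
eef_rot: [[-1.0, 0.003, 0.001], [0.003, 1.0, -0.0], [-0.001, -0.0, -1.0]]
wrist_force: [-0.9, 0.9, -0.5]
opening: 0.0003
```

```bash
python3 - <<'E'
from meas import *
c=capture("scene");f=c["frame"][180:330,130:370]
cv2.imwrite("pics/s1.png",cv2.resize(np.clip(f*1.6,0,255).astype(np.uint8),None,fx=3.2,fy=3.2,interpolation=cv2.INTER_CUBIC))
c=capture("wrist");cv2.imwrite("pics/w1.png",c["frame"])
E
```

```text
(no output)
```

View pics/s1.png

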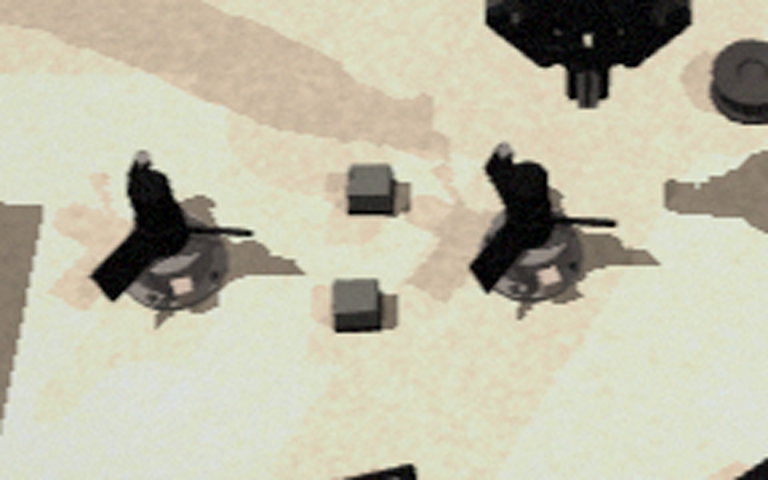

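View pics/w1.png

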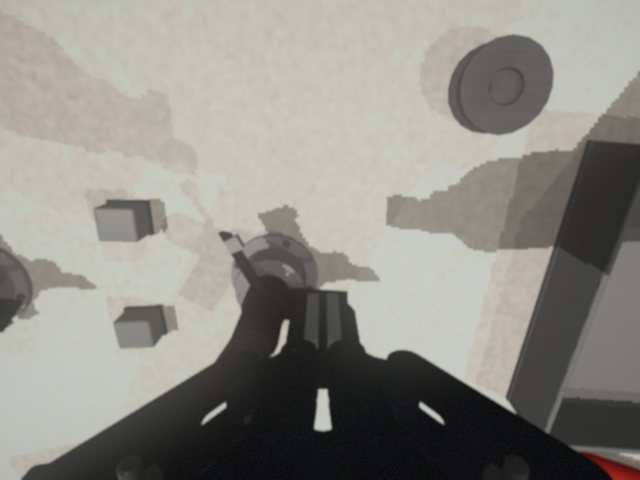

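Request:
play_rows([
  [[0,0,-0.045,0,0,0,255],[0,0,-0.081,0,0,0,255],[0,0,-0.081,0,0,0,255],[0.01,0,-0.081,0,0,0,255],[0.02,0,-0.081,0,0,0,255],[0.03,0,-0.081,0,0,0,255],[0.04,0,-0.081,0,0,0,255],[0.05,0,-0.081,0,0,0,255],[0.06,0,-0.081,0,0,0,255],[0.07,0,-0.081,0,0,0,255],[0.07,0,-0.04,0,0,0,255],[0.07,0.02,0.005,0,0,0,255],[0.07,0.065,0.02,0,0,0,255],[0.07,0.11,0.03,0,0,0,255]],
])

```text
time_s: 3.65
ee_pos: [0.5371, 0.0629, 0.1639]
eef_rot: [[-1.0, 0.002, 0.005], [0.002, 1.0, -0.0], [-0.005, -0.0, -1.0]]
wrist_force: [0.3, -0.0, -0.3]
opening: -0.0002
```

```bash
cat > look.py <<'E'
from meas import *
import sys
k=sys.argv[1]; a,b=int(sys.argv[2]),int(sys.argv[3]); ims=[]
for i in range(4):
    c=capture("top"); P=cloud(c)
    for f in fans(P,[(.505,-.088),(.51,-.328)]): print(i,f)
    g=c["frame"][b-45:b+45,a-45:a+45]; ims.append(cv2.resize(np.clip(g*2.5,0,255).astype(np.uint8),None,fx=2.2,fy=2.2,interpolation=cv2.INTER_CUBIC))
cv2.imwrite(f"pics/{k}.png",np.hstack(ims)); print(manip.get_state()["time_s"])
E
python3 look.py push1 348 243
```

```text
0 (array([ 0.5046, -0.0878]), array([ 0.5049, -0.088 ]), np.float64(0.105), 182, 'blade ang mod120', np.float64(38.4), 'zr', np.float64(0.066))
0 (array([ 0.5103, -0.3278]), array([ 0.5106, -0.3286]), np.float64(0.1031), 195, 'blade ang mod120', np.float64(-35.2), 'zr', np.float64(0.069))
1 (array([ 0.5047, -0.0878]), array([ 0.5048, -0.0881]), np.float64(0.1032), 183, 'blade ang mod120', np.float64(38.5), 'zr', np.float64(0.068))
1 (array([ 0.5102, -0.3277]), array([ 0.5106, -0.3286]), np.float64(0.1041), 197, 'blade ang mod120', np.float64(-35.4), 'zr', np.float64(0.067))
2 (array([ 0.5047, -0.0878]), array([ 0.5048, -0.088 ]), np.float64(0.1031), 182, 'blade ang mod120', np.float64(38.5), 'zr', np.float64(0.065))
2 (array([ 0.5103, -0.3277]), array([ 0.5104, -0.329 ]), np.float64(0.104), 198, 'blade ang mod120', np.float64(-35.3), 'zr', np.float64(0.066))
3 (array([ 0.5046, -0.0877]), array([ 0.5049, -0.0879]), np.float64(0.105), 183, 'blade ang mod120', np.float64(38.4), 'zr', np.float64(0.065))
3 (array([ 0.5102, -0.3278]), array([ 0.5105, -0.3289]), np.float64(0.1029), 195, 'blade ang mod120', np.float64(-35.3), 'zr', np.float64(0.066))
3.85
```

View pics/push1.png

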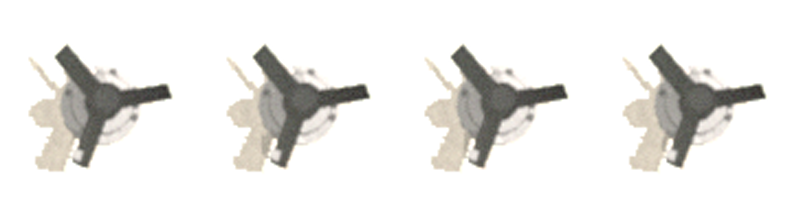

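Request:
play_rows([
  [[-0.065,-0.351,0,0,0,0,255],[-0.065,-0.351,0,0,0,0,255],[-0.065,-0.351,0,0,0,0,255],[-0.065,-0.351,0,0,0,0,255],[-0.065,-0.351,0,0,0,0,255],[-0.065,-0.351,0,0,0,0,255],[-0.065,-0.351,0,0,0,0,255],[-0.065,-0.351,0,0,0,0,255],[-0.065,-0.351,0,0,0,0,255],[-0.065,-0.351,-0.04,0,0,0,255]],
])

```text
time_s: 4.85
ee_pos: [0.4724, -0.2915, 0.1245]
eef_rot: [[-1.0, 0.002, 0.007], [0.002, 1.0, -0.005], [-0.007, -0.005, -1.0]]
wrist_force: [1.3, -1.2, -0.2]
opening: 0.0003
```

Request:
play_rows([
  [[0,0.002,-0.045,0,0,0,255],[0,0.002,-0.071,0,0,0,255],[0,0.002,-0.071,0,0,0,255],[0.01,0.002,-0.071,0,0,0,255],[0.02,0.002,-0.071,0,0,0,255],[0.03,0.002,-0.071,0,0,0,255],[0.04,0.001,-0.071,0,0,0,255],[0.05,0,-0.071,0,0,0,255],[0.06,-0.001,-0.071,0,0,0,255],[0.07,-0.003,-0.071,0,0,0,255],[0.08,-0.005,-0.071,0,0,0,255],[0.08,-0.005,-0.03,0,0,0,255],[0.08,0.02,0.015,0,0,0,255],[0.08,0.065,0.03,0,0,0,255],[0.08,0.11,0.04,0,0,0,255]],
])

```text
time_s: 6.35
ee_pos: [0.5513, -0.179, 0.1636]
eef_rot: [[-1.0, 0.002, 0.004], [0.002, 1.0, -0.002], [-0.004, -0.002, -1.0]]
wrist_force: [0.5, -0.2, -0.5]
opening: -0.0001
```

```bash
python3 look.py push2 481 237
```

```text
Traceback (most recent call last):
  File "look.py", line 6, in <module>
    for f in fans(P,[(.505,-.088),(.51,-.328)]): print(i,f)
             ~~~~^^^^^^^^^^^^^^^^^^^^^^^^^^^^^^
  File "meas.py", line 13, in fans
    ce=(t.max(0)+t.min(0))/2
        ~~~~~^^^
ValueError: zero-size array to reduction operation maximum which has no identity
```

Fan A is hidden behind the arm, so I'll look at B only.

```bash
sed -i 's/fans(P,\[(.505,-.088),(.51,-.328)\])/fans(P,[eval(sys.argv[4])])/' look.py; python3 look.py push2 481 237 "(.51,-.328)"
```

```text
Traceback (most recent call last):
  File "look.py", line 6, in <module>
    for f in fans(P,[eval(sys.argv[4])]): print(i,f)
             ~~~~^^^^^^^^^^^^^^^^^^^^^^^
  File "meas.py", line 13, in fans
    ce=(t.max(0)+t.min(0))/2
        ~~~~~^^^
ValueError: zero-size array to reduction operation maximum which has no identity
```

```bash
python3 - <<'E'
from h import *
a=capture("top")["frame"];b=capture("scene")["frame"]
cv2.imwrite("pics/t3.png",np.clip(a*1.6,0,255).astype(np.uint8)); cv2.imwrite("pics/s3.png",b)
E
```

```text
(no output)
```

View pics/t3.png

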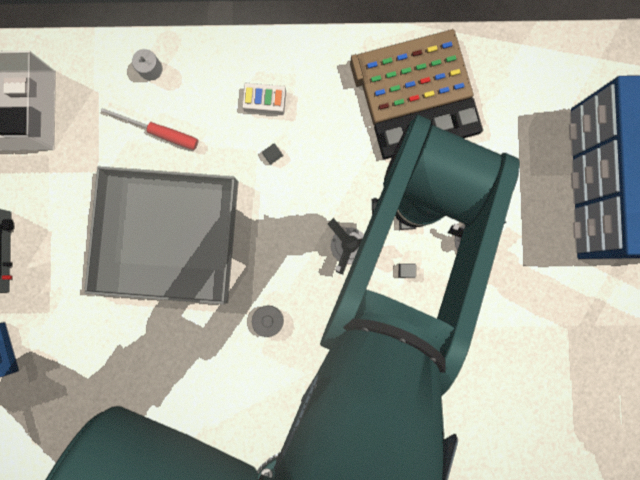

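View pics/s3.png

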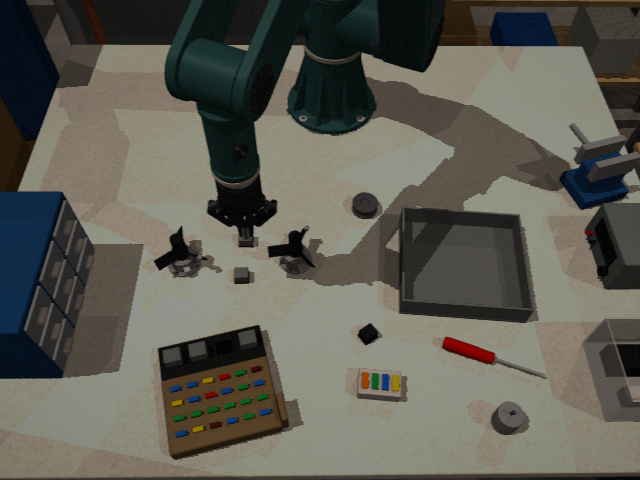

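Both fans are visible in the scene camera, at about (183,250) and (295,245), so I'll use that one.

```bash
sed -e 's/capture("top")/capture("scene")/' -e 's/range(4)/range(5)/' -e 's/fx=2.2,fy=2.2/fx=1.7,fy=1.7/' look.py > looks.py; python3 looks.py push3 183 250 "(.51,-.328)"
```

```text
0 (array([ 0.5131, -0.3288]), array([ 0.5109, -0.3295]), np.float64(0.1022), 145, 'blade ang mod120', np.float64(-54.4), 'zr', np.float64(0.064))
1 (array([ 0.5123, -0.3288]), array([ 0.51  , -0.3302]), np.float64(0.1012), 141, 'blade ang mod120', np.float64(-54.2), 'zr', np.float64(0.064))
2 (array([ 0.5126, -0.329 ]), array([ 0.5103, -0.3299]), np.float64(0.1015), 143, 'blade ang mod120', np.float64(-54.2), 'zr', np.float64(0.065))
3 (array([ 0.5124, -0.3289]), array([ 0.5102, -0.33  ]), np.float64(0.1022), 140, 'blade ang mod120', np.float64(-53.9), 'zr', np.float64(0.066))
4 (array([ 0.5129, -0.329 ]), array([ 0.5104, -0.3291]), np.float64(0.1014), 143, 'blade ang mod120', np.float64(-54.2), 'zr', np.float64(0.066))
6.8
```

View pics/push3.png

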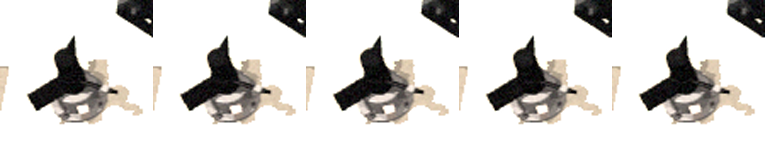

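```bash
python3 - <<'E'
from h import *
b=capture("scene")["frame"][195:300,140:350]
cv2.imwrite("pics/s4.png",cv2.resize(np.clip(b*2.2,0,255).astype(np.uint8),None,fx=3.7,fy=3.7,interpolation=cv2.INTER_CUBIC))
cv2.imwrite("pics/w4.png",np.clip(capture("wrist")["frame"]*1.3,0,255))
E
```

```text
[ WARN:0@3.395] global loadsave.cpp:1063 imwrite_ Unsupported depth image for selected encoder is fallbacked to CV_8U.
```

View pics/s4.png

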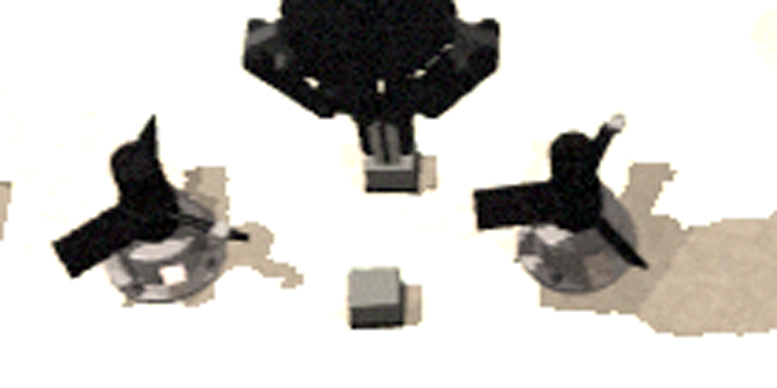

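View pics/w4.png

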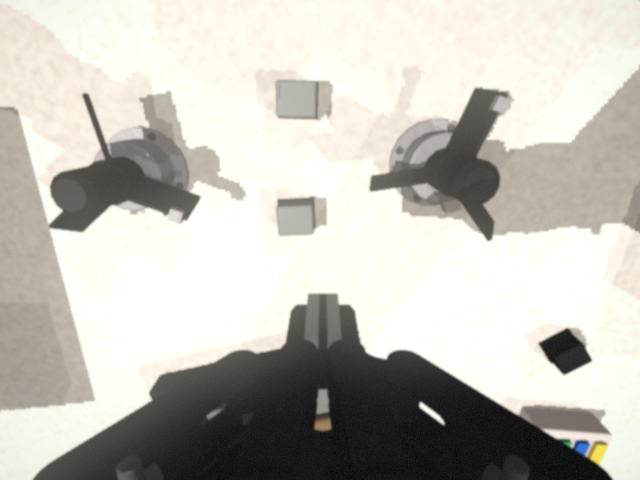

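Request:
play_rows([
  [[0.015,-0.05,0,0,0,0,255],[0.015,-0.1,0,0,0,0,255],[0.015,-0.11,-0.02,0,0,0,255],[0.015,-0.11,-0.065,0,0,0,255],[0.015,-0.11,-0.111,0,0,0,255],[0.015,-0.11,-0.111,0,0,0,255],[0.008,-0.11,-0.111,0,0,0,255],[0,-0.11,-0.111,0,0,0,255],[-0.007,-0.11,-0.111,0,0,0,255],[-0.014,-0.11,-0.111,0,0,0,255],[-0.021,-0.11,-0.111,0,0,0,255],[-0.028,-0.11,-0.111,0,0,0,255],[-0.035,-0.11,-0.111,0,0,0,255],[-0.042,-0.11,-0.111,0,0,0,255],[-0.042,-0.11,-0.061,0,0,0,255],[-0.042,-0.11,-0.011,0,0,0,255],[-0.042,-0.07,0.02,0,0,0,255]],
])

```text
time_s: 8.6
ee_pos: [0.5097, -0.2541, 0.1845]
eef_rot: [[-1.0, 0.004, 0.006], [0.003, 1.0, -0.006], [-0.006, -0.006, -1.0]]
wrist_force: [1.0, 1.4, 1.1]
opening: 0.0001
```

```bash
python3 looks.py push4 183 250 "(.51,-.328)"
```

```text
0 (array([ 0.5132, -0.3283]), array([ 0.5106, -0.3302]), np.float64(0.1036), 142, 'blade ang mod120', np.float64(50.6), 'zr', np.float64(0.064))
1 (array([ 0.5131, -0.329 ]), array([ 0.5101, -0.3293]), np.float64(0.1039), 139, 'blade ang mod120', np.float64(-54.6), 'zr', np.float64(0.065))
2 (array([ 0.5136, -0.329 ]), array([ 0.5105, -0.3297]), np.float64(0.1023), 143, 'blade ang mod120', np.float64(-40.3), 'zr', np.float64(0.064))
3 (array([ 0.5131, -0.3289]), array([ 0.5101, -0.3297]), np.float64(0.1034), 144, 'blade ang mod120', np.float64(-25.1), 'zr', np.float64(0.064))
4 (array([ 0.5128, -0.3288]), array([ 0.5104, -0.3297]), np.float64(0.1015), 143, 'blade ang mod120', np.float64(-11.5), 'zr', np.float64(0.064))
8.85
```

View pics/push4.png

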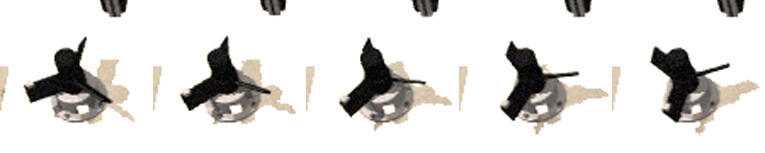

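```bash
python3 - <<'E'
from h import *
o=cv2.imread("pics/scene0.png");n=capture("scene")["frame"]
f=lambda b:cv2.resize(np.clip(b[215:290,255:335]*1.8,0,255).astype(np.uint8),None,fx=5,fy=5,interpolation=cv2.INTER_CUBIC)
cv2.imwrite("pics/cmp.png",np.hstack([f(o),f(n)]))
for b in (o,n):
    s=b[255:280,285:315].astype(int).min(2); g=b[255:280,285:315]
    v,u=np.where(s>0.92*s.max()); print(u.mean()+285,v.mean()+255)
E
```

```text
309.0 274.0289855072464
301.5833333333333 276.2361111111111
```

View pics/cmp.png

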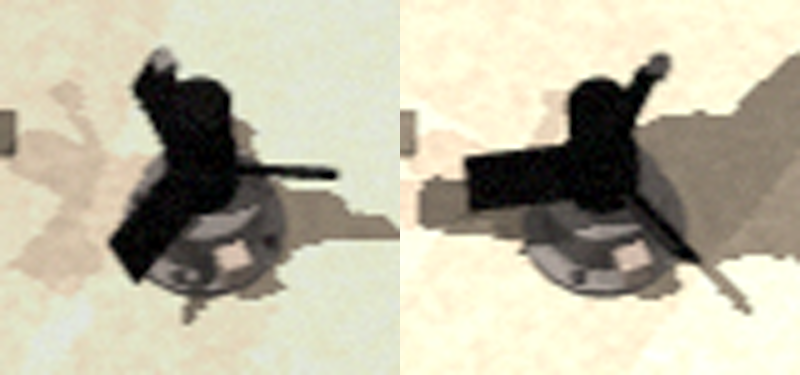

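Request:
play_rows([
  [[0.069,0.199,0,0,0,0,255],[0.069,0.199,0,0,0,0,255],[0.069,0.199,0,0,0,0,255],[0.069,0.199,0,0,0,0,255],[0.069,0.199,0,0,0,0,255],[0.069,0.199,-0.045,0,0,0,255],[0.069,0.199,-0.09,0,0,0,255],[0.069,0.199,-0.131,0,0,0,255],[0.069,0.199,-0.131,0,0,0,255],[0.06,0.199,-0.131,0,0,0,255],[0.05,0.199,-0.131,0,0,0,255],[0.04,0.199,-0.131,0,0,0,255],[0.03,0.199,-0.131,0,0,0,255],[0.02,0.199,-0.131,0,0,0,255],[0.01,0.199,-0.131,0,0,0,255],[0,0.199,-0.131,0,0,0,255],[0,0.199,-0.081,0,0,0,255],[0,0.199,-0.031,0,0,0,255],[0,0.239,-0.01,0,0,0,255]],
])

```text
time_s: 10.8
ee_pos: [0.5093, -0.0138, 0.1747]
eef_rot: [[-1.0, 0.004, 0.005], [0.004, 1.0, -0.004], [-0.005, -0.004, -1.0]]
wrist_force: [1.4, 1.6, 0.2]
opening: -0.0001
```

```bash
python3 looks.py push5 295 250 "(.505,-.088)"
```

```text
0 (array([ 0.466 , -0.1058]), array([ 0.4638, -0.1059]), np.float64(0.1022), 127, 'blade ang mod120', np.float64(-54.4), 'zr', np.float64(0.063))
1 (array([ 0.4671, -0.1057]), array([ 0.4638, -0.1059]), np.float64(0.1018), 130, 'blade ang mod120', np.float64(-55.4), 'zr', np.float64(0.064))
2 (array([ 0.4669, -0.1057]), array([ 0.465 , -0.1059]), np.float64(0.1024), 128, 'blade ang mod120', np.float64(-55.4), 'zr', np.float64(0.062))
3 (array([ 0.4669, -0.1057]), array([ 0.4645, -0.106 ]), np.float64(0.1019), 129, 'blade ang mod120', np.float64(-55.2), 'zr', np.float64(0.062))
4 (array([ 0.4662, -0.1057]), array([ 0.4636, -0.1058]), np.float64(0.1031), 131, 'blade ang mod120', np.float64(-54.8), 'zr', np.float64(0.064))
11.05
```

View pics/push5.png

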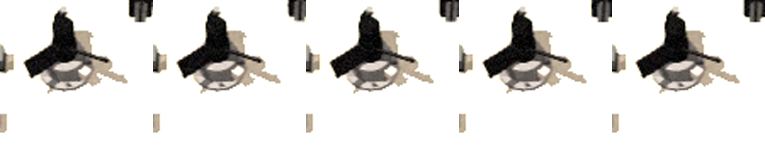

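The second push shoved motor A about 40 mm because the finger met a blade tip. It's still upright and its wheel stopped dead, while B kept spinning, so A is the one to scrap. I'm going to grasp A's nose at about (0.464, -0.106).

Request:
play_rows([
  [[-0.044,-0.0955,0,0,0,0,0],[-0.044,-0.0955,0,0,0,0,0],[-0.044,-0.0955,0,0,0,0,0],[-0.044,-0.0955,0,0,0,0,0],[-0.044,-0.0955,0,0,0,0,0],[-0.044,-0.0955,0,0,0,0,0],[-0.044,-0.0955,0,0,0,0,0],[-0.044,-0.0955,-0.02,0,0,0,0]],
], newtons=50)

```text
time_s: 11.85
ee_pos: [0.4659, -0.1057, 0.1525]
eef_rot: [[-1.0, -0.002, 0.005], [-0.002, 1.0, -0.002], [-0.005, -0.002, -1.0]]
wrist_force: [1.2, -0.6, 0.7]
opening: 0.0853
```

```bash
python3 - <<'E'
from meas import *
c=capture("wrist");cv2.imwrite("pics/w6.png",c["frame"]);c=capture("scene");P=cloud(c)
print(fans(P,[(.465,-.106)],.108)); print(manip.get_state()["ee_pos"])
E
```

```text
[(array([ 0.4663, -0.1058]), array([ 0.465, -0.106]), np.float64(0.102), 128, 'blade ang mod120', np.float64(-54.8), 'zr', np.float64(0.064))]
[ 0.46233367 -0.10447513  0.14939915]
```

View pics/w6.png

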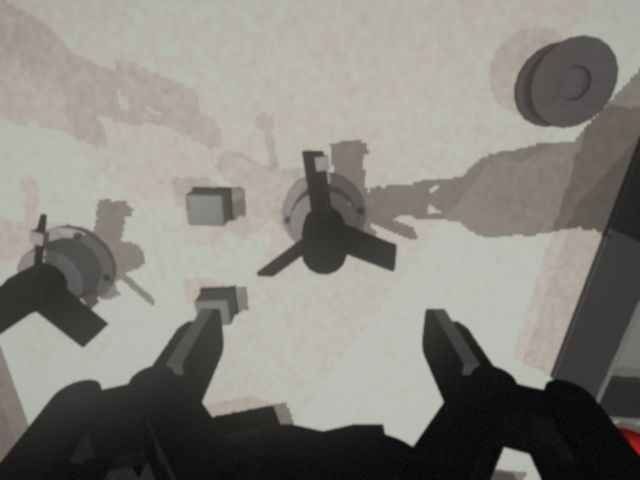

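Request:
play_rows([
  [[0.002,-0.001,-0.04,0,0,0,0],[0.002,-0.001,-0.07,0,0,0,0],[0.002,-0.001,-0.087,0,0,0,0],[0.002,-0.001,-0.087,0,0,0,0],[0.002,-0.001,-0.087,0,0,0,255],[0.002,-0.001,-0.087,0,0,0,255],[0.002,-0.001,-0.087,0,0,0,255],[0.002,-0.001,-0.087,0,0,0,255],[0.002,-0.001,-0.087,0,0,0,255],[0.002,-0.001,-0.087,0,0,0,255],[0.002,-0.001,-0.087,0,0,0,255],[0.002,-0.001,-0.087,0,0,0,255]],
], newtons=50)

```text
time_s: 13.15
ee_pos: [0.4661, -0.1066, 0.0647]
eef_rot: [[-1.0, 0.0, 0.002], [0.0, 1.0, -0.0], [-0.002, -0.0, -1.0]]
wrist_force: [-0.2, 3.6, 7.2]
opening: 0.0269
```

Request:
play_rows([
  [[0,0,0.01,0,0,0,255],[0,0,0.03,0,0,0,255],[0,0,0.06,0,0,0,255],[0,0,0.09,0,0,0,255],[0,0,0.12,0,0,0,255],[0,0,0.12,0,0,0,255],[0,0,0.12,0,0,0,255]],
])

```text
time_s: 13.85
ee_pos: [0.4651, -0.1068, 0.1838]
eef_rot: [[-1.0, 0.0, 0.0], [0.0, 1.0, -0.0], [-0.0, -0.0, -1.0]]
wrist_force: [0.8, 0.9, -7.4]
opening: 0.0265
```

```bash
python3 - <<'E'
from h import *
cv2.imwrite("pics/s7.png",np.clip(capture("scene")["frame"]*1.5,0,255).astype(np.uint8)); print(manip.get_state()["wrist_force"],manip.get_state()["ee_pos"])
E
```

```text
[-1.12733185 -0.59980733 -5.5400258 ] [ 0.46425345 -0.10639888  0.18275139]
```

View pics/s7.png

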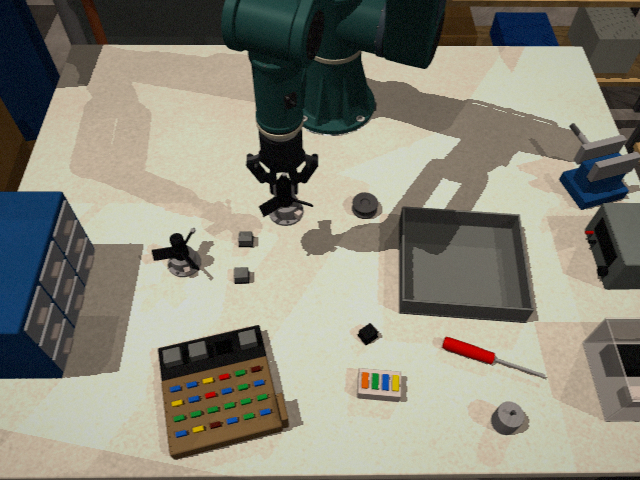

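Request:
play_rows([
  [[0.003,0.015,0,0,0,0,255],[0.008,0.045,0,0,0,0,255],[0.013,0.08,0,0,0,0,255],[0.019,0.115,0,0,0,0,255],[0.025,0.15,0,0,0,0,255],[0.031,0.185,0,0,0,0,255],[0.037,0.22,0,0,0,0,255],[0.043,0.255,0,0,0,0,255],[0.049,0.29,0,0,0,0,255],[0.055,0.325,0,0,0,0,255],[0.06,0.355,0,0,0,0,255],[0.063,0.373,0,0,0,0,255],[0.063,0.373,-0.02,0,0,0,255],[0.063,0.373,-0.045,0,0,0,255],[0.063,0.373,-0.07,0,0,0,255],[0.063,0.373,-0.09,0,0,0,255],[0.063,0.373,-0.1,0,0,0,255],[0.063,0.373,-0.1,0,0,0,255]],
])

```text
time_s: 15.7
ee_pos: [0.5265, 0.2651, 0.0814]
eef_rot: [[-1.0, 0.0, -0.005], [0.0, 1.0, -0.002], [0.005, -0.002, -1.0]]
wrist_force: [0.1, -1.0, -5.6]
opening: 0.0268
```

```bash
python3 - <<'E'
from h import *
cv2.imwrite("pics/s8.png",np.clip(capture("scene")["frame"]*1.5,0,255).astype(np.uint8)); print(manip.get_state()["wrist_force"],manip.get_state()["ee_pos"])
E
```

```text
[-0.04684485 -0.43834674 -6.00983919] [0.52763049 0.26559794 0.08280463]
```

View pics/s8.png

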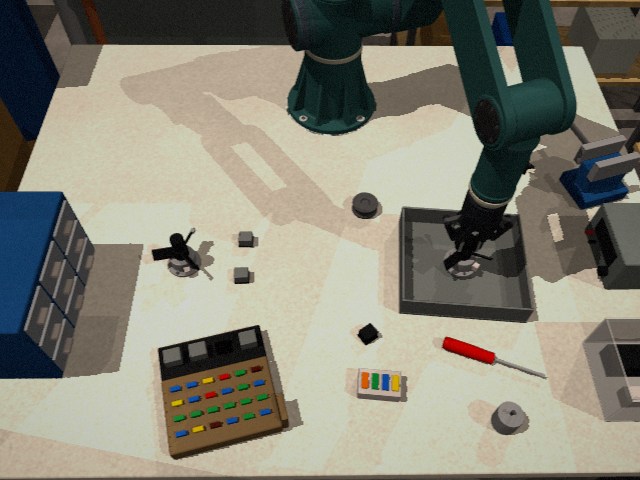

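Request:
play_rows([
  [[0,0,-0.006,0,0,0,255],[0,0,-0.01,0,0,0,255],[0,0,-0.013,0,0,0,255],[0,0,-0.013,0,0,0,255],[0,0,-0.013,0,0,0,255]],
])

```text
time_s: 16.25
ee_pos: [0.5285, 0.2662, 0.0711]
eef_rot: [[-1.0, 0.0, 0.0], [0.0, 1.0, -0.0], [-0.0, -0.0, -1.0]]
wrist_force: [0.2, -0.1, -5.2]
opening: 0.0261
```

Still carrying the full weight, so I'm lowering a little further.

Request:
play_rows([
  [[0,0,-0.001,0,0,0,255],[0,0,-0.002,0,0,0,255],[0,0,-0.002,0,0,0,255]],
])

```text
time_s: 16.55
ee_pos: [0.529, 0.2666, 0.0698]
eef_rot: [[-1.0, 0.0, 0.001], [0.0, 1.0, 0.0], [-0.001, 0.0, -1.0]]
wrist_force: [-1.3, 0.4, 4.0]
opening: 0.0263
```

Contact: the force changed sign. Releasing.

Request:
play_rows([
  [[0,0,0,0,0,0,150],[0,0,0,0,0,0,100],[0,0,0,0,0,0,0],[0,0,0,0,0,0,0],[0,0,0,0,0,0,0],[0,0,0,0,0,0,0],[0,0,0.03,0,0,0,0],[0,0,0.06,0,0,0,0],[0,0,0.1,0,0,0,0],[0,0,0.15,0,0,0,0],[-0.05,0,0.18,0,0,0,0],[-0.1,0,0.18,0,0,0,0],[-0.1,0,0.18,0,0,0,0]],
])

```text
time_s: 17.85
ee_pos: [0.4232, 0.2657, 0.2496]
eef_rot: [[-1.0, -0.001, -0.003], [-0.001, 1.0, -0.0], [0.003, -0.0, -1.0]]
wrist_force: [-0.2, -0.5, -0.2]
opening: 0.0854
```

```bash
python3 - <<'E'
from meas import *
c=capture("scene");cv2.imwrite("pics/s9.png",np.clip(c["frame"]*1.5,0,255).astype(np.uint8)); print(manip.get_state()["wrist_force"],manip.get_state()["ee_pos"])
P=cloud(c)
print(fans(P,[(.51,-.329),(.528,.266)],.12))
E
```

```text
[-2.03610841 -0.51460547  0.31694027] [0.42442795 0.26587393 0.24940225]
[(array([ 0.513 , -0.3289]), array([ 0.5113, -0.3298]), np.float64(0.1028), 145, 'blade ang mod120', np.float64(38.1), 'zr', np.float64(0.064)), (array([0.5287, 0.2646]), array([0.5247, 0.2668]), np.float64(0.1077), 161, 'blade ang mod120', np.float64(-53.6), 'zr', np.float64(0.069))]
```

View pics/s9.png

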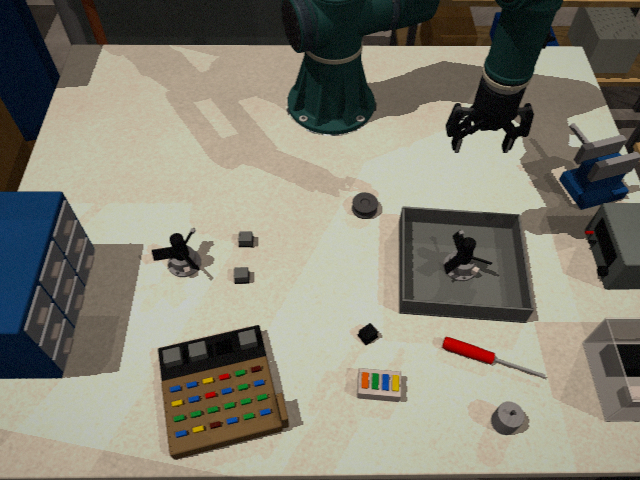

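The binding motor stands upright in the bin at about pixel (463,255), with its top at 0.107 m. The good one is unmoved at about (181,252), and the gripper is clear of everything.

```bash
python3 -c "
from rig import workorder
print(workorder.close_job())"
```

```text
the job is handed in; nothing more can be done
None
```

The binding fan motor is standing upright near the middle of the grey scrap bin, and the good one is still where it was. I handed the job in at about 18 s.

**Which one binds:**
- **Motor near the bin (y ≈ -0.09):** I pushed its wheel about 47°. It stopped where the push ended, and stayed stopped after a second push.
- **Motor near the drawers (y ≈ -0.33):** On the first push its wheel ran on about 80° beyond the push. It had stopped by the next picture, probably against my finger. I pushed it again, and this time it spun freely at about 290°/s over five pictures.

**Last checks:** The binned motor's top reads 0.107 m, against 0.103 m for the one on the bench, which fits the 5 mm bin floor. The good motor's axle is within about 1 mm of where it started. The gripper is open and touching nothing.

**What went wrong:** The second push on the binding motor shoved it about 40 mm across the bench before I picked it up. It stayed upright.

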